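# Balance a loaded housing rail on the balance edge

### The job

Take the loaded housing rail off its white peg tray, lay it squarely across the steel balance edge and find its balance point, so that you can let go and it stays there level, carried by the edge alone. Go gently on the edge, never press hard on it or drop the rail on it, and leave the other things on the bench where they are.

Things in the scene. Friction and masses are not known exactly. Their poses are not given: they have to be found in the camera images.
- rail_mid (a point): Centre of the loose housing rail, half-way up: a bar 340 mm long (x), 32 mm wide (y), 44 mm high (z), starting flat and right way up on the tray. A 10 mm high aluminium strip carries red moulded housings 34 mm high, 320 mm long in all, their flat sides flush with the strip. Grip it across its width from above.
- rail: The same rail, origin at the middle of its underside, same axes. It weighs 0.18 to 0.64 kg. The two halves' housings are filled differently, unseen and not moving: the centre of mass lies anywhere up to 45 mm either way along x from the middle, on the centre line, 16 to 24 mm above the underside.
- tray: Fixed white tray, 400 x 110 x 14 mm, origin under its centre, x along its length. The rail lies along its x on the top at height 14 mm, kept sideways by four white pegs 12 mm thick and 16 mm high that stand at x = +-130 mm, y = +-26 mm. Black handles at both ends, up to 39 mm high.
- stand: Fixed balance stand: grey foot 100 x 120 x 16 mm with a column 20 x 28 mm that carries the sprung edge; origin under the foot's centre; the rail is to lie along its x axis, across the edge.
- edge_top (a point): Middle of the top of the steel balance edge, 85 mm above the bench when unloaded; axes as the stand's. The edge is blunt: a flat crest 10 mm wide (x) and 28 mm long (y, the edge's direction) on a stiff damped rocker that gives about 0.01 rad per 10 N mm. The rail only stays if its centre of mass lies over the crest, within about 4 mm of its middle; else it tips right over.
- edge (a joint): How far the edge is pushed down on its spring, in m: 0 unloaded, stop at 0.010. It starts to move at about 0.8 N of load and then gives 1 mm per newton, so the rail alone sinks it about 1 to 5.5 mm.
- bin: Bystander: open blue bin 130 x 100 x 60 mm, origin under its centre.
- housing: Bystander: single loose red housing 50 x 30 x 32 mm, origin under its centre.
- driver: Bystander: screwdriver lying on the bench between tray and stand, about along x.
- jar: Bystander: white jar 56 mm across, 60 mm high, origin under its centre.

How it is judged (in metres and radians):
On the way, in this order (a step that is already met when the one before it is completed fails the run):
1. the rail is lifted clear of the tray (contact force between rail and tray below 0.01 N and height (world z) of rail_mid above 0.07 m and contact force between rail and the fingers above 0.5 N), for 0.2 s.
2. the held rail rests on the edge (contact force between rail and stand above 0.5 N and contact force between rail and the fingers above 0.5 N), for 0.2 s.
At the end, for the whole second after the job is handed in: The rail is released and at rest on the crest of the balance edge alone, level within 0.06 rad, its underside at the crest's height, its length within 15 degrees of square across the edge (contact force between rail and stand above 1.2 N and angle between rail's own z axis and vertical below 0.06 rad and z of rail in the frame of edge_top between -0.004 and 0.006 m and angle between the x axis of rail and the x axis of stand, either way round below 0.26 rad and linear speed of rail below 0.01 m/s and angular speed of rail below 0.1 rad/s); the robot touches nothing.
It fails at once if the balance edge or stand is pressed or struck with more than 15 N by the rail (contact force between rail and stand above 15 N).
It fails at once if the fingers or arm press on the balance stand with more than 15 N (contact force between any of the arm, the fingers and stand above 15 N).
It fails at once if a bystander is moved more than 20 mm (distance of any of bin, housing, driver, jar from where it was at the start of the episode above 0.02 m).
It also fails if it takes over 61 s, if anything falls off the work surface, if the arm or the gripper's body presses on something with over 40 N, if the wrist force passes 120 N, or if a joint passes its speed limit or range.

### The arm

A 6-joint arm with a two-finger parallel gripper is mounted at the origin on the work surface. World frame = base frame: x ahead of the robot, y to its left, z up, the work surface at z = 0. Lengths are in m, angles in degrees, forces in N, time in s.
With the tool pointing down it reaches from about 0.35 to 0.875 m from the base axis. Payload 4.2 kg.
Tool frame: the origin (TCP) lies on the centre line of the jaws, within the pads' length; the fingertips stand 22 mm ahead of it and the grasp point (between the pads) lies 3 mm ahead of it (r.tcp_to_tips is the distance from the TCP to the fingertips, in m); z points along the fingers, y is the line along which they close (so a half turn about z gives the same grasp; the last joint's range is limited). The gripper opens to 87 mm and grips with 3 to 60 N. Pads are 19 mm wide; open, the fingers measure 117 mm over their backs; the gripper's body (75 mm by 190 mm) begins 51 mm behind the grasp point.
Start: joints at [-60.47, 22.042, 0.453, 0, -68.411, -14.817], TCP at [0.159, -0.604, 0.245] pointing down, gripper open.
Joint ranges: [-179.83, 179.83], [-69.29, 118.12], [-61.27, 80.66], [-181.25, 117.63], [-171.15, -9.14], [-177.46, 177.46]. Speed limits (degrees/s): [159.86, 159.86, 180, 180, 180, 180].

### API

Orientations are given as a 3x3 rotation matrix whose columns are the frame's x, y, z axes.
In Python, from station import r gives the robot as it stands.
- The arm moves only by the tool apply_moves, never from a script. Its argument "plan" is a list of rows, each an object with "grip": the opening, from 0 (shut) to 1 (fully open); "offset": the shift along the tool's x, y, z in cm, a list of three; "spin": the turn about the tool's z in rad. A call has 1 to 5 rows; each row is the pose to reach, as a shift and turn from the pose commanded when the call began, along the tool's axes at that moment; what a row does not reach only later rows make up. A row lasts 1/10 s, in which the tool goes at most 50 mm and 8.59 degrees, less where a joint would pass 70% of its speed; a pose out of reach is approached as far as the arm can. A call with a gripper value outside its range is refused whole. The fingers move at their own pace and stop on an object; the grip force is fixed at half the most. Time passes only in rows, so rows that repeat a pose let the fingers close. It gives the time, the measured TCP pose, the force, the opening and the grip force at its end, in the units of the state.
- r.sense(): the state, without advancing time (a new reading comes with each control period).
- r.capture(name): name is "scene" or "top" or "wrist"; returns a dict with "img" (420x560x3 uint8, blue, green, red), "depth" (420x560 float32, m along the optical axis (not along the pixel's ray), 0 where there is no reading), "mtx" (3x3 intrinsics, pixels), "R" (3x3) and "t" (3): a world point X has camera coordinates R X + t. Camera axes: x right, y down, z forward; pixel columns grow to the right and rows downward; lengths in m; the calibration is good to about 2 mm. The wrist camera is an equidistant fisheye: a pixel r from the principal point sees the ray r / f radians off the axis. A picture is of the moment at which its call begins.
- r.finish_job(): hands the job in; it is judged then, once.
The state is a dict: "time_s": time; "joints": joint angles; "joint_velocities": joint speeds; "effort": joint torques, N m; "tcp_pos": TCP position; "ee_rot": TCP orientation; "wrist_force": force on the tool from outside, world axes, zero at the start; "moment": the same for the moment, N m; "gripper_width": opening from 0.0 (shut) to 1.0 (fully open); "gripper_force": force on a finger pad.
Only numpy, scipy, OpenCV 4.12 (cv2) and the standard library are available. Lean on these libraries where they do the work, as an engineer would, in place of code of your own. Each camera call takes 0.05 s, during which the arm holds its last target. There are 200 camera calls.

## Working session

There is one attempt and no reset: what is moved stays moved. The work goes in short steps, Python scripts to look and compute and a tool call to move; the robot and the scene stay as the last step left them, time stands still between calls to the robot, and variables do not carry over. Pictures are saved under pics/ and viewed, at most 10 in all, crops included, and the job is handed in when it is done.

Besides the shell and the picture viewer there is one more tool, called by a JSON object that holds its "name" and its "arguments", one argument or row to a line. apply_moves: Moves the arm, as the interface text tells. Its arguments: {"type":"object","properties":{"plan":{"type":"array"}},"required":["plan"]}

```bash
mkdir -p pics; ls; python3 - <<'E'
from station import r
import cv2,numpy as np,pickle
d={n:r.capture(n) for n in("scene","top")}
pickle.dump(d,open('a.pkl','wb'))
for n in d: cv2.imwrite(f'pics/{n}.png',d[n]['img']); print(n,d[n]['mtx'].tolist(),d[n]['R'].tolist(),d[n]['t'],(d[n]['depth']>0).mean())
s=r.sense();print(s['time_s'],s['ee_rot'],s['tcp_pos'],s['wrist_force'],s['moment'])
E
```

```text
pics
scene [[385.5214304997912, 0.0, 285.1858210178542], [0.0, 385.5214304997912, 214.0011142086934], [0.0, 0.0, 1.0]] [[0.6197627309111302, 0.7847873980651072, 0.0017021197892565585], [0.5574489989607277, -0.43870021454775715, -0.7048352540228351], [-0.5523991047524067, 0.4377794668482648, -0.709368992467805]] [-0.31590069 -0.23953781  1.28869576] 0.9960119047619047
top [[382.7675181593271, 0.0, 281.9173522802569], [0.0, 382.7675181593271, 205.81311847520115], [0.0, 0.0, 1.0]] [[0.005444934832202722, -0.999946074708165, 0.008843096765602972], [-0.9868538848511913, -0.006801632776256097, -0.16147181718705308], [0.16152325726899275, -0.007847640875429438, -0.9868377029146712]] [-0.02387819  0.56026362  1.00685536] 0.9961011904761905
0.1 [[-9.67258778e-01 -2.53791448e-01 -5.96883378e-04]
 [-2.53792128e-01  9.67257000e-01  1.85764142e-03]
 [ 1.05886120e-04  1.94830427e-03 -9.99998096e-01]] [ 0.15861937 -0.60404144  0.24356776] [0.54349443 0.98649992 0.11624291] [ 0.008877   -0.03704591  0.00474559]
```

View pics/top.png

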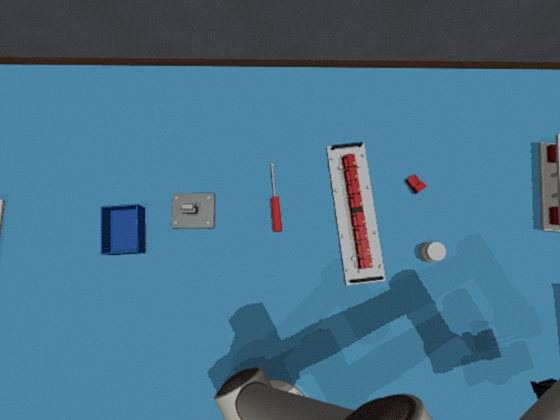

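View pics/scene.png

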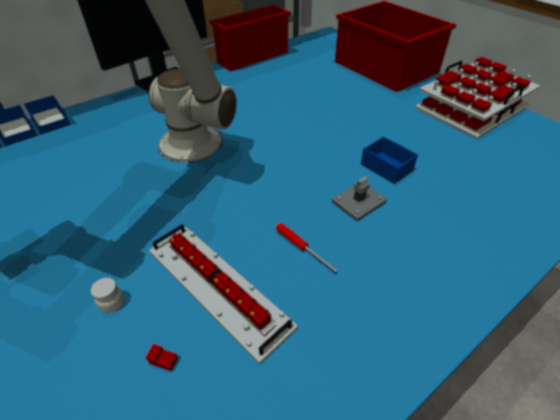

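The top view shows the rail on the tray from about (349,155) to (365,268), the stand foot centred at (193,211), and the driver between them at (275,200). The scene view agrees.

```bash
cat > h.py <<'E'
import numpy as np,cv2
def back(c,u,v,z=None):
    """pixel -> world by depth image, or on plane z"""
    K,R,t=c['mtx'],c['R'],c['t']; u=np.atleast_1d(u).astype(float);v=np.atleast_1d(v).astype(float)
    ray=np.stack([(u-K[0,2])/K[0,0],(v-K[1,2])/K[1,1],np.ones_like(u)])
    d=np.array(R).T@ray; o=-np.array(R).T@np.array(t)
    s=c['depth'][v.astype(int),u.astype(int)] if z is None else (z-o[2])/d[2]
    return (o[:,None]+d*s).T
def rect(P):
    (c,wh,a)=cv2.minAreaRect((P[:,:2]*1000).astype(np.float32)); return np.round(c,1),np.round(wh,1),round(a,2)
E
python3 - <<'E'
from h import *
import pickle
d=pickle.load(open('a.pkl','rb'))
for n in d:
    c=d[n]; v,u=np.mgrid[0:420,0:560]; P=back(c,u.ravel(),v.ravel()); I=c['img'].reshape(-1,3).astype(int)
    red=(I[:,2]>90)&(I[:,1]<60)&(I[:,0]<60)
    def region(x0,x1,y0,y1,z0,z1): return (P[:,0]>x0)&(P[:,0]<x1)&(P[:,1]>y0)&(P[:,1]<y1)&(P[:,2]>z0)&(P[:,2]<z1)
    if n=='top':
        q=back(c,[346,365,193,190,415,433,123,275,276],[155,268,211,209,183,252,230,165,230]); print(q.round(3))
    m=region(.3,.85,-.5,0,.03,.08)&red; print(n,'rail',rect(P[m]),m.sum(),np.percentile(P[m,2],[10,50,90]))
    m=region(.3,.85,-.5,0,.05,.08)&red; print(n,'railtop',rect(P[m]),m.sum())
    m=region(.3,.85,.0,.35,.01,.022)&(abs(I[:,0]-I[:,2])<40); print(n,'foot',rect(P[m]),m.sum(),np.median(P[m,2]))
    m=region(.3,.85,.0,.35,.07,.11)&(abs(I[:,0]-I[:,2])<40); print(n,'edge',rect(P[m]) if m.sum() else 0,m.sum(),np.median(P[m,2]))
c=d['top'];I=c['img']
a=cv2.resize(I[130:300,300:400],None,fx=3.5,fy=3.5,interpolation=2)
b=cv2.resize(I[180:240,160:225],None,fx=6,fy=6,interpolation=2)
o=np.zeros((600,760,3),np.uint8);o[:595,:350]=a;o[:360,360:750]=b
cv2.imwrite('pics/crop1.png',o)
E
```

```text
scene rail (array([ 563.4, -323.4]), array([316. , 221.4]), 7.34) 1542 [0.05077117 0.05440933 0.05790165]
scene railtop (array([ 551.2, -228.8]), array([316. ,  30.7]), 7.41) 1410
scene foot (array([574.5, 133.1]), array([144.7, 314.2]), 18.1) 958 0.014858014706765288
scene edge (array([554.6, 226.8]), array([32. , 20.8]), 83.0) 88 0.07932143678819159
[[ 0.703 -0.198  0.057]
 [ 0.393 -0.25   0.021]
 [ 0.541  0.217  0.07 ]
 [ 0.545  0.223  0.08 ]
 [ 0.633 -0.4    0.02 ]
 [ 0.436 -0.424  0.06 ]
 [ 0.495  0.427  0.004]
 [ 0.688  0.     0.   ]
 [ 0.496 -0.005  0.026]]
top rail (array([ 574.7, -213.2]), array([268.7, 341.4]), 51.23) 800 [0.04971434 0.05621186 0.05986207]
top railtop (array([ 550.4, -223.7]), array([312. ,  30.5]), 7.44) 719
top foot (array([594.5, 146.1]), array([288.2, 196.2]), 88.94) 1384 0.01661454582021482
top edge (array([552.5, 232.2]), array([24.8, 35.7]), 0.98) 124 0.0802594906601104
```

View pics/crop1.png

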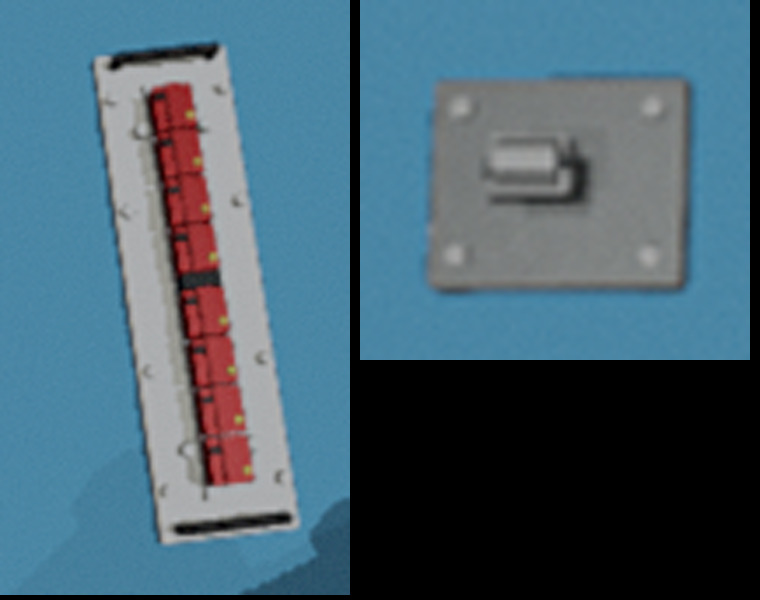

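{"name": "apply_moves", "arguments": {
  "plan": [
    {"grip":1,"offset":[-3.9,2.2,0],"spin":0},
    {"grip":1,"offset":[-7.8,4.4,0],"spin":0},
    {"grip":1,"offset":[-11.8,6.6,0],"spin":0},
    {"grip":1,"offset":[-15.7,8.8,0],"spin":0},
    {"grip":1,"offset":[-19.6,11,0],"spin":0}
  ]
}}

```text
time_s: 0.6
tcp_pos: [0.3212, -0.4467, 0.2442]
ee_rot: [[-0.967, -0.254, -0.0], [-0.254, 0.967, 0.001], [0.0, 0.001, -1.0]]
wrist_force: [0.6, 0.6, -0.3]
gripper_width: 1.001
gripper_force: 0.0
```

{"name": "apply_moves", "arguments": {
  "plan": [
    {"grip":1,"offset":[-3.9,2.2,0],"spin":0},
    {"grip":1,"offset":[-7.8,4.4,0],"spin":0},
    {"grip":1,"offset":[-11.8,6.6,0],"spin":0},
    {"grip":1,"offset":[-15.7,8.8,0],"spin":0},
    {"grip":1,"offset":[-19.6,11,0],"spin":0}
  ]
}}

```text
time_s: 1.1
tcp_pos: [0.4829, -0.2905, 0.2443]
ee_rot: [[-0.967, -0.254, -0.001], [-0.254, 0.967, 0.0], [0.0, 0.0, -1.0]]
wrist_force: [0.6, -0.3, -0.7]
gripper_width: 1.0
gripper_force: 0.0
```

{"name": "apply_moves", "arguments": {
  "plan": [
    {"grip":1,"offset":[-3,1.7,0],"spin":0},
    {"grip":1,"offset":[-6,3.4,0],"spin":0},
    {"grip":1,"offset":[-8.3,4.6,0],"spin":0},
    {"grip":1,"offset":[-8.3,4.6,0],"spin":0.127},
    {"grip":1,"offset":[-8.3,4.6,0],"spin":0.127}
  ]
}}

```text
time_s: 1.6
tcp_pos: [0.5508, -0.2257, 0.2437]
ee_rot: [[-0.991, -0.131, -0.002], [-0.131, 0.991, 0.0], [0.001, 0.001, -1.0]]
wrist_force: [0.3, 0.0, 0.3]
gripper_width: 0.996
gripper_force: 0.0
```

```bash
cat >> h.py <<'E'
def fish(c,u,v,z=None):
    K,R,t=c['mtx'],np.array(c['R']),np.array(c['t']); u=np.atleast_1d(u).astype(float);v=np.atleast_1d(v).astype(float)
    D=np.array([(u-K[0,2])/K[0,0],(v-K[1,2])/K[1,1]]); th=np.hypot(*D)+1e-9
    ray=np.stack([D[0]/th*np.sin(th),D[1]/th*np.sin(th),np.cos(th)])
    d=R.T@ray; o=-R.T@t
    s=c['depth'][v.astype(int),u.astype(int)]/ray[2] if z is None else (z-o[2])/d[2]
    return (o[:,None]+d*s).T
def base(r,n=10):
    L=[]
    for i in range(n):
        r.capture('top'); s=r.sense(); L.append(np.r_[s['wrist_force'],s['moment']])
    L=np.array(L); return L.mean(0).round(4),L.std(0).round(4)
E
python3 - <<'E'
from h import *
from station import r
import pickle
c=r.capture('wrist'); pickle.dump(c,open('w.pkl','wb')); cv2.imwrite('pics/w1.png',c['img'])
print(c['mtx'][0],c['mtx'][1],-np.array(c['R']).T@c['t'],r.sense()['tcp_pos'])
v,u=np.mgrid[0:420,0:560]; P=fish(c,u.ravel(),v.ravel()); I=c['img'].reshape(-1,3).astype(int)
red=(I[:,2]>90)&(I[:,1]<70)&(I[:,0]<70)
m=red&(P[:,2]>.053)&(P[:,2]<.064)&(abs(P[:,0]-.55)<.2)&(abs(P[:,1]+.226)<.06)
print(rect(P[m]),m.sum(),np.median(P[m,2]))
print(base(r,10))
t=pickle.load(open('a.pkl','rb'))['top']
print(back(t,[173,215,214.2,171.3],[193.3,193.3,228.3,228],.016).round(4),back(t,187,206.7,.085))
E
```

```text
[325.1922621    0.         279.30901165] [  0.         325.1922621  207.41356222] [ 0.4695333  -0.23682222  0.38370503] [ 0.55048811 -0.22618568  0.2439111 ]
(array([ 535.5, -229.7]), array([280.8,  29.8]), 7.72) 4858 0.05627693501866868
(array([-0.1922,  0.1377,  0.3067, -0.0043, -0.0158,  0.0086]), array([0.5149, 0.2563, 0.5977, 0.0321, 0.0206, 0.0272]))
[[0.5991 0.2884 0.016 ]
 [0.5999 0.1695 0.016 ]
 [0.5002 0.1684 0.016 ]
 [0.5003 0.2881 0.016 ]] [[0.54986026 0.23033161 0.085     ]]
```

View pics/w1.png

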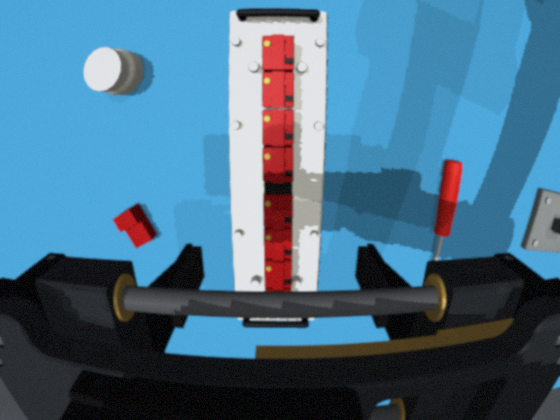

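The wrist view shows the rail centred between the jaws, with its black mid-gap at (277,187), and the tool is already parallel to it. The stand measures (0.550, 0.2295) at about 0°. Next I descend and grip at mid-rail.

{"name": "apply_moves", "arguments": {
  "plan": [
    {"grip":1,"offset":[0,-0.1,4.5],"spin":0},
    {"grip":1,"offset":[0,-0.1,9],"spin":0},
    {"grip":1,"offset":[0,-0.1,13],"spin":0},
    {"grip":1,"offset":[0,-0.1,16.5],"spin":0},
    {"grip":1,"offset":[0,-0.1,19.3],"spin":0}
  ]
}}

```text
time_s: 2.65
tcp_pos: [0.5499, -0.2275, 0.0494]
ee_rot: [[-0.992, -0.129, -0.002], [-0.129, 0.992, 0.0], [0.002, 0.001, -1.0]]
wrist_force: [0.4, 0.3, 0.1]
gripper_width: 1.0
gripper_force: 0.0
```

{"name": "apply_moves", "arguments": {
  "plan": [
    {"grip":0.6,"offset":[0,0,0],"spin":0},
    {"grip":0.4,"offset":[0,0,0],"spin":0},
    {"grip":0.2,"offset":[0,0,0],"spin":0},
    {"grip":0.2,"offset":[0,0,0],"spin":0},
    {"grip":0.2,"offset":[0,0,0],"spin":0}
  ]
}}

```text
time_s: 3.15
tcp_pos: [0.5515, -0.2277, 0.0531]
ee_rot: [[-0.992, -0.13, 0.003], [-0.13, 0.992, -0.0], [-0.003, -0.001, -1.0]]
wrist_force: [0.3, -0.6, -0.0]
gripper_width: 0.632
gripper_force: 0.0
```

{"name": "apply_moves", "arguments": {
  "plan": [
    {"grip":0.2,"offset":[0,0,0],"spin":0},
    {"grip":0.2,"offset":[0,0,-0.5],"spin":0},
    {"grip":0.2,"offset":[0,0,-1],"spin":0},
    {"grip":0.2,"offset":[0,0,-2],"spin":0},
    {"grip":0.2,"offset":[0,0,-2],"spin":0}
  ]
}}

```text
time_s: 3.65
tcp_pos: [0.5512, -0.2276, 0.0727]
ee_rot: [[-0.992, -0.13, 0.002], [-0.13, 0.992, -0.0], [-0.002, -0.001, -1.0]]
wrist_force: [0.1, -0.3, -3.4]
gripper_width: 0.364
gripper_force: 30.0
```

{"name": "apply_moves", "arguments": {
  "plan": [
    {"grip":0.2,"offset":[0,0,-2],"spin":0},
    {"grip":0.2,"offset":[0,0,-4],"spin":0},
    {"grip":0.2,"offset":[0,0,-6],"spin":0},
    {"grip":0.2,"offset":[0,0,-8],"spin":0},
    {"grip":0.2,"offset":[0,0,-8],"spin":0}
  ]
}}

```text
time_s: 4.15
tcp_pos: [0.5523, -0.2279, 0.1542]
ee_rot: [[-0.992, -0.13, 0.006], [-0.13, 0.992, -0.001], [-0.006, -0.002, -1.0]]
wrist_force: [1.1, 0.0, -2.5]
gripper_width: 0.363
gripper_force: 30.0
```

```bash
cat > look.py <<'E'
from h import *
from station import r
import sys
def rail_line(c,x0=.55,y0=None,back=fish,zr=(.09,.25),yw=.06):
    v,u=np.mgrid[0:420,0:560]; P=back(c,u.ravel(),v.ravel()); I=c['img'].reshape(-1,3).astype(int)
    m=(I[:,2]>70)&(I[:,1]<.6*I[:,2])&(I[:,0]<.6*I[:,2])&(P[:,2]>zr[0])&(P[:,2]<zr[1])&(abs(P[:,0]-x0)<.2)&(abs(P[:,1]-y0)<yw)
    return P[m]
def topfit(c,back,y0,x0=.55):
    P=rail_line(c,x0,y0,back); t=np.median(P[:,2])
    for k in range(6): # plane-in-x fit of the top face, trimmed
        p=np.polyfit(P[:,0],P[:,2],1); e=P[:,2]-np.polyval(p,P[:,0]); P=P[abs(e)<max(.004,1.5*e.std())]
    return 'slope dz/dx %.4f'%p[0],'z@%.2f %.4f'%(x0,np.polyval(p,x0)),rect(P),len(P),P[:,0].min().round(3),P[:,0].max().round(3)
E
python3 - <<'E'
from look import *
b=base(r,24); print(b)
print(r.sense()['tcp_pos'],r.sense()['ee_rot'].round(4) if hasattr(r.sense()['ee_rot'],'round') else '')
for n,f in(('wrist',fish),('top',back),('scene',back)):
    c=r.capture(n); print(n,topfit(c,f,-.227)); cv2.imwrite(f'pics/l_{n}.png',c['img'])
E
```

```text
(array([ 1.139e-01, -2.720e-02, -3.428e+00, -2.060e-02,  1.514e-01,
        2.700e-03]), array([0.5581, 0.4448, 0.5581, 0.0263, 0.0341, 0.0258]))
[ 0.55075072 -0.22755898  0.15156989] [[-0.9916 -0.1294  0.    ]
 [-0.1294  0.9916 -0.    ]
 [-0.     -0.     -1.    ]]
wrist ('slope dz/dx -0.0041', 'z@0.55 0.1456', (array([ 509.2, -233.3]), array([183.2,  31.3]), 7.51), 17136, np.float64(0.418), np.float64(0.601))
top ('slope dz/dx -0.0034', 'z@0.55 0.1468', (array([ 550.8, -224.7]), array([316.2,  31.4]), 7.66), 535, np.float64(0.393), np.float64(0.709))
scene ('slope dz/dx -0.0023', 'z@0.55 0.1447', (array([ 550.5, -228.1]), array([319.9,  32.8]), 7.4), 899, np.float64(0.392), np.float64(0.71))
```

{"name": "apply_moves", "arguments": {
  "plan": [
    {"grip":0.2,"offset":[0,1.5,-1.5],"spin":0},
    {"grip":0.2,"offset":[-0.2,4.5,-3],"spin":0},
    {"grip":0.2,"offset":[-0.3,8,-3],"spin":0},
    {"grip":0.2,"offset":[-0.4,12,-3],"spin":0},
    {"grip":0.2,"offset":[-0.5,16,-3],"spin":0}
  ]
}}

```text
time_s: 6.0
tcp_pos: [0.5348, -0.0664, 0.1827]
ee_rot: [[-0.992, -0.129, 0.002], [-0.129, 0.992, 0.0], [-0.002, 0.0, -1.0]]
wrist_force: [1.1, 0.1, -4.1]
gripper_width: 0.366
gripper_force: 30.0
```

{"name": "apply_moves", "arguments": {
  "plan": [
    {"grip":0.2,"offset":[-0.1,4,0],"spin":0},
    {"grip":0.2,"offset":[-0.3,8,0],"spin":0},
    {"grip":0.2,"offset":[-0.4,12,0],"spin":0},
    {"grip":0.2,"offset":[-0.5,15.5,0],"spin":0},
    {"grip":0.2,"offset":[-0.6,19,0],"spin":0}
  ]
}}

```text
time_s: 6.5
tcp_pos: [0.5158, 0.1232, 0.1828]
ee_rot: [[-0.991, -0.13, 0.002], [-0.13, 0.991, 0.001], [-0.002, 0.001, -1.0]]
wrist_force: [0.9, -0.5, -4.5]
gripper_width: 0.364
gripper_force: 30.0
```

{"name": "apply_moves", "arguments": {
  "plan": [
    {"grip":0.2,"offset":[-0.1,3,0],"spin":0.03},
    {"grip":0.2,"offset":[-0.2,6,0],"spin":0.06},
    {"grip":0.2,"offset":[-0.3,8.5,0],"spin":0.1},
    {"grip":0.2,"offset":[-0.4,10.4,0],"spin":0.13},
    {"grip":0.2,"offset":[-0.4,10.9,0],"spin":0.13}
  ]
}}

```text
time_s: 7.0
tcp_pos: [0.506, 0.2321, 0.1826]
ee_rot: [[-1.0, -0.002, 0.002], [-0.002, 1.0, 0.002], [-0.002, 0.002, -1.0]]
wrist_force: [0.6, -0.7, -3.2]
gripper_width: 0.362
gripper_force: 30.0
```

```bash
python3 - <<'E'
from look import *
b=base(r,50); print(b)
s=r.sense();print(s['time_s'],s['tcp_pos'],np.array(s['ee_rot']).round(4).tolist())
for n,f in(('wrist',fish),('top',back),('scene',back)):
    c=r.capture(n); print(n,topfit(c,f,.23,.507)); cv2.imwrite(f'pics/m_{n}.png',c['img'])
    P=rail_line(c,.507,.23,f); print(np.percentile(P[:,2],[5,25,50,75,90,97]).round(4))
E
```

```text
(array([ 1.4640e-01, -1.4000e-03, -3.5563e+00, -1.8900e-02,  1.3020e-01,
        7.4000e-03]), array([0.5269, 0.5424, 0.4348, 0.0338, 0.0335, 0.027 ]))
9.5 [0.5062236  0.2295522  0.18156373] [[-1.0, 0.0002, 0.0], [0.0002, 1.0, 0.0], [-0.0, 0.0, -1.0]]
wrist ('slope dz/dx -0.0046', 'z@0.51 0.1756', (array([464.6, 229.4]), array([ 31.9, 184. ]), 89.9), 17290, np.float64(0.373), np.float64(0.557))
[0.1729 0.174  0.1749 0.178  0.1786 0.1792]
top ('slope dz/dx -0.0037', 'z@0.51 0.1763', (array([506.1, 230.4]), array([314.7,  30.4]), 0.15), 917, np.float64(0.349), np.float64(0.664))
[0.1685 0.1739 0.1761 0.1784 0.1799 0.1811]
scene ('slope dz/dx -0.0003', 'z@0.51 0.1746', (array([507. , 227.7]), array([317.2,  35.6]), 0.18), 466, np.float64(0.348), np.float64(0.666))
[0.1706 0.1727 0.1742 0.1765 0.1778 0.1785]
```

View pics/m_scene.png

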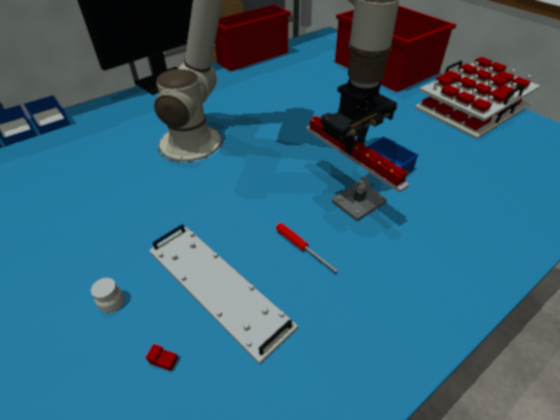

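The scene view shows the rail held level over the stand, with the bystanders untouched. The wrist readings put the weight at about 3.6 N and the COM about +39.5 mm from the grip, so I shift +4 mm in x and lower.

{"name": "apply_moves", "arguments": {
  "plan": [
    {"grip":0.2,"offset":[-0.4,0,1],"spin":0},
    {"grip":0.2,"offset":[-0.4,0,2],"spin":0},
    {"grip":0.2,"offset":[-0.4,0,3],"spin":0},
    {"grip":0.2,"offset":[-0.4,0,4],"spin":0},
    {"grip":0.2,"offset":[-0.4,0,4.4],"spin":0}
  ]
}}

```text
time_s: 10.15
tcp_pos: [0.5094, 0.2289, 0.1356]
ee_rot: [[-1.0, 0.001, -0.003], [0.001, 1.0, -0.002], [0.003, -0.002, -1.0]]
wrist_force: [-0.1, -0.1, -3.8]
gripper_width: 0.363
gripper_force: 30.0
```

{"name": "apply_moves", "arguments": {
  "plan": [
    {"grip":0.2,"offset":[0,0,0.1],"spin":0},
    {"grip":0.2,"offset":[0,0,0.2],"spin":0},
    {"grip":0.2,"offset":[0,0,0.2],"spin":0},
    {"grip":0.2,"offset":[0,0,0.2],"spin":0},
    {"grip":0.2,"offset":[0,0,0.2],"spin":0}
  ]
}}

```text
time_s: 10.65
tcp_pos: [0.5104, 0.2297, 0.136]
ee_rot: [[-1.0, 0.0, 0.001], [0.0, 1.0, 0.001], [-0.001, 0.001, -1.0]]
wrist_force: [0.4, -0.5, -3.4]
gripper_width: 0.364
gripper_force: 30.0
```

```bash
python3 - <<'E'
from look import *
c=r.capture('top')
b=base(r,6); print(b)
s=r.sense();print(s['time_s'],s['tcp_pos'])
c=r.capture('scene')
cv2.imwrite('pics/n.png',cv2.resize(c['img'][105:225,290:430],None,fx=5,fy=5,interpolation=2))
E
```

```text
(array([-0.1851, -0.0317, -3.3165, -0.0148,  0.1447, -0.0134]), array([0.629 , 0.4179, 0.3803, 0.0392, 0.0339, 0.03  ]))
11.0 [0.51022556 0.22954595 0.13558543]
```

View pics/n.png

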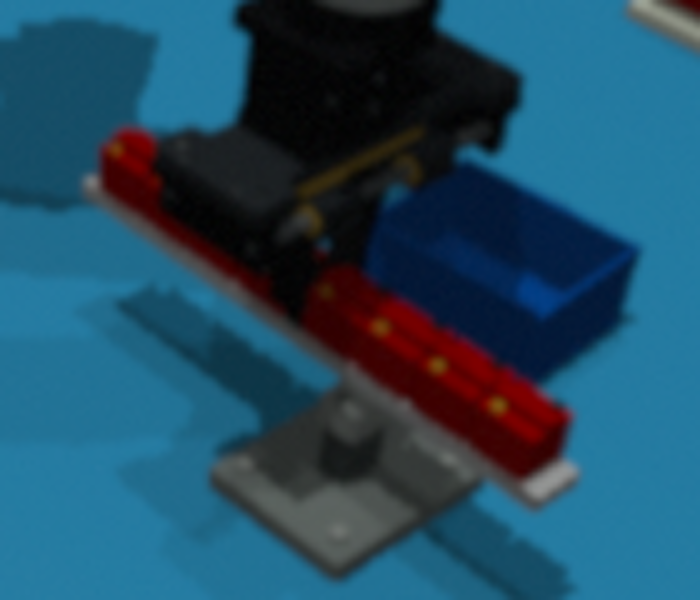

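The crop shows the rail just above the edge at about (355,375), with no contact yet. I keep lowering in small steps.

{"name": "apply_moves", "arguments": {
  "plan": [
    {"grip":0.2,"offset":[0,0,0.1],"spin":0},
    {"grip":0.2,"offset":[0,0,0.2],"spin":0},
    {"grip":0.2,"offset":[0,0,0.3],"spin":0},
    {"grip":0.2,"offset":[0,0,0.4],"spin":0},
    {"grip":0.2,"offset":[0,0,0.4],"spin":0}
  ]
}}

```text
time_s: 11.55
tcp_pos: [0.5102, 0.2295, 0.1316]
ee_rot: [[-1.0, 0.0, -0.0], [0.0, 1.0, -0.0], [0.0, -0.0, -1.0]]
wrist_force: [-0.7, 0.3, -1.8]
gripper_width: 0.364
gripper_force: 30.0
```

{"name": "apply_moves", "arguments": {
  "plan": [
    {"grip":0.2,"offset":[0,0,0.1],"spin":0},
    {"grip":0.2,"offset":[0,0,0.2],"spin":0},
    {"grip":0.2,"offset":[0,0,0.2],"spin":0},
    {"grip":0.2,"offset":[0,0,0.2],"spin":0},
    {"grip":0.2,"offset":[0,0,0.2],"spin":0}
  ]
}}

```text
time_s: 12.05
tcp_pos: [0.5103, 0.2296, 0.1297]
ee_rot: [[-1.0, 0.0, 0.0], [0.0, 1.0, 0.0], [-0.0, 0.0, -1.0]]
wrist_force: [-1.1, -0.0, 0.1]
gripper_width: 0.364
gripper_force: 30.0
```

```bash
python3 - <<'E'
from look import *
b=base(r,6); print(b)
s=r.sense();print(s['time_s'],s['tcp_pos'])
E
```

```text
(array([-1.443 , -0.5306, -0.2425, -0.1362,  0.3533, -0.0029]), array([0.5128, 0.1822, 0.468 , 0.015 , 0.0309, 0.0154]))
12.35 [0.51027032 0.22955571 0.12961219]
```

{"name": "apply_moves", "arguments": {
  "plan": [
    {"grip":0.42,"offset":[0,0,0],"spin":0},
    {"grip":0.42,"offset":[0,0,0],"spin":0},
    {"grip":0.2,"offset":[0,0,0],"spin":0},
    {"grip":0.2,"offset":[0,0,0],"spin":0}
  ]
}}

```text
time_s: 12.75
tcp_pos: [0.5106, 0.2297, 0.1297]
ee_rot: [[-1.0, 0.0, 0.001], [0.0, 1.0, 0.001], [-0.001, 0.001, -1.0]]
wrist_force: [-0.4, -0.8, -1.0]
gripper_width: 0.366
gripper_force: 30.0
```

```bash
python3 - <<'E'
from look import *
b=base(r,6); print(b)
s=r.sense();print(s['time_s'],s['tcp_pos'])
for n,f in(('wrist',fish),('top',back),('scene',back)):
    c=r.capture(n); print(n,topfit(c,f,.23,.51)); cv2.imwrite(f'pics/o_{n}.png',c['img'])
E
```

```text
(array([ 0.5257,  0.0361, -0.0632,  0.0489, -0.2024, -0.0244]), array([0.4897, 0.4761, 0.0633, 0.0342, 0.0676, 0.0365]))
13.05 [0.51051207 0.22972428 0.12971072]
wrist ('slope dz/dx 0.0236', 'z@0.51 0.1225', (array([467.6, 229.7]), array([ 32. , 184.8]), 89.76), 17008, np.float64(0.375), np.float64(0.56))
top ('slope dz/dx 0.0232', 'z@0.51 0.1236', (array([508.5, 230.3]), array([314.5,  30.3]), 0.12), 776, np.float64(0.351), np.float64(0.666))
scene ('slope dz/dx 0.0268', 'z@0.51 0.1215', (array([509.7, 228.1]), array([ 35.3, 318.1]), 89.98), 447, np.float64(0.351), np.float64(0.669))
```

Released briefly, the +x end rose by about 0.028 rad, so the COM lies several mm on the −x side of the crest. I lift, shift the rail +6 mm and retry.

{"name": "apply_moves", "arguments": {
  "plan": [
    {"grip":0.2,"offset":[0,0,-0.4],"spin":0},
    {"grip":0.2,"offset":[0,0,-0.8],"spin":0},
    {"grip":0.2,"offset":[-0.3,0,-0.8],"spin":0},
    {"grip":0.2,"offset":[-0.6,0,-0.8],"spin":0},
    {"grip":0.2,"offset":[-0.6,0,-0.8],"spin":0}
  ]
}}

```text
time_s: 13.7
tcp_pos: [0.5163, 0.2294, 0.1371]
ee_rot: [[-1.0, 0.001, -0.001], [0.001, 1.0, -0.0], [0.001, -0.0, -1.0]]
wrist_force: [-1.3, 0.7, -3.6]
gripper_width: 0.367
gripper_force: 30.0
```

```bash
python3 - <<'E'
from look import *
print(base(r,30))
for n,f in(('wrist',fish),('top',back),('scene',back)):
    c=r.capture(n); print(n,topfit(c,f,.23,.51))
E
```

```text
(array([-0.0449,  0.0264, -3.5956, -0.0161,  0.1239,  0.0037]), array([0.5281, 0.5316, 0.4476, 0.0313, 0.027 , 0.0301]))
wrist ('slope dz/dx 0.0177', 'z@0.51 0.1303', (array([473.7, 229.4]), array([ 31.9, 185.2]), 89.78), 17011, np.float64(0.381), np.float64(0.566))
top ('slope dz/dx 0.0169', 'z@0.51 0.1310', (array([515.4, 230. ]), array([ 30.2, 313.4]), 89.97), 801, np.float64(0.359), np.float64(0.672))
scene ('slope dz/dx 0.0204', 'z@0.51 0.1292', (array([515.2, 227.6]), array([318.4,  35. ]), 0.58), 450, np.float64(0.356), np.float64(0.674))
```

{"name": "apply_moves", "arguments": {
  "plan": [
    {"grip":0.2,"offset":[0,0,0.2],"spin":0},
    {"grip":0.2,"offset":[0,0,0.4],"spin":0},
    {"grip":0.2,"offset":[0,0,0.6],"spin":0},
    {"grip":0.2,"offset":[0,0,0.7],"spin":0},
    {"grip":0.2,"offset":[0,0,0.8],"spin":0}
  ]
}}

```text
time_s: 15.85
tcp_pos: [0.5161, 0.2295, 0.1298]
ee_rot: [[-1.0, 0.0, -0.0], [0.0, 1.0, -0.0], [0.0, -0.0, -1.0]]
wrist_force: [-1.8, 0.4, -0.2]
gripper_width: 0.366
gripper_force: 30.0
```

{"name": "apply_moves", "arguments": {
  "plan": [
    {"grip":0.2,"offset":[0,0,0],"spin":0},
    {"grip":0.2,"offset":[0,0,0],"spin":0},
    {"grip":0.42,"offset":[0,0,0],"spin":0},
    {"grip":0.42,"offset":[0,0,0],"spin":0},
    {"grip":0.2,"offset":[0,0,0],"spin":0}
  ]
}}

```text
time_s: 16.35
tcp_pos: [0.5168, 0.2298, 0.1299]
ee_rot: [[-1.0, 0.0, 0.001], [0.0, 1.0, 0.001], [-0.001, 0.001, -1.0]]
wrist_force: [-0.1, 0.2, -0.8]
gripper_width: 0.379
gripper_force: 0.0
```

{"name": "apply_moves", "arguments": {
  "plan": [
    {"grip":0.2,"offset":[0,0,0],"spin":0}
  ]
}}

```text
time_s: 16.45
tcp_pos: [0.5167, 0.2297, 0.1299]
ee_rot: [[-1.0, 0.0, 0.001], [0.0, 1.0, 0.001], [-0.001, 0.001, -1.0]]
wrist_force: [0.7, 0.1, -0.1]
gripper_width: 0.358
gripper_force: 30.0
```

```bash
python3 - <<'E'
from look import *
for n,f in(('wrist',fish),('top',back),('scene',back)):
    c=r.capture(n); print(n,topfit(c,f,.23,.51)); cv2.imwrite(f'pics/p_{n}.png',c['img'])
print(base(r,4))
s=r.sense();print(s['time_s'],s['tcp_pos'])
E
```

```text
wrist ('slope dz/dx -0.0655', 'z@0.51 0.1266', (array([477.1, 229.8]), array([ 32. , 180.8]), 89.88), 18220, np.float64(0.387), np.float64(0.568))
top ('slope dz/dx -0.0665', 'z@0.51 0.1274', (array([518.2, 230.5]), array([ 29.8, 313.9]), 89.89), 796, np.float64(0.361), np.float64(0.675))
scene ('slope dz/dx -0.0644', 'z@0.51 0.1256', (array([518.4, 228.6]), array([ 34.2, 316.5]), 89.88), 465, np.float64(0.36), np.float64(0.677))
(array([ 1.2754e+00, -1.9210e-01,  3.3080e-01,  1.9400e-02, -3.9770e-01,
       -2.0000e-04]), array([0.5982, 0.1705, 0.2451, 0.0227, 0.0823, 0.0499]))
16.8 [0.51664523 0.22971508 0.12975546]
```

The pulse swung it the other way, to −0.066 rad, so the right spot lies in between. Gripping off the COM also kicks the rail at release. I'll set it flat on the free bench at y≈0.085 and regrip at the COM.

{"name": "apply_moves", "arguments": {
  "plan": [
    {"grip":0.2,"offset":[0,0,-0.7],"spin":0},
    {"grip":0.2,"offset":[0,0,-2],"spin":0},
    {"grip":0.2,"offset":[0,0,-4],"spin":0},
    {"grip":0.2,"offset":[0,-2,-4],"spin":0},
    {"grip":0.2,"offset":[0,-5,-4],"spin":0}
  ]
}}

```text
time_s: 17.3
tcp_pos: [0.5158, 0.1795, 0.17]
ee_rot: [[-1.0, -0.002, -0.0], [-0.002, 1.0, 0.001], [0.0, 0.001, -1.0]]
wrist_force: [0.7, 0.1, -3.3]
gripper_width: 0.36
gripper_force: 30.0
```

{"name": "apply_moves", "arguments": {
  "plan": [
    {"grip":0.2,"offset":[0,-3.5,0],"spin":0},
    {"grip":0.2,"offset":[0,-6.5,0],"spin":0},
    {"grip":0.2,"offset":[0,-9.5,0],"spin":0},
    {"grip":0.2,"offset":[0,-9.5,1.5],"spin":0},
    {"grip":0.2,"offset":[0,-9.5,4],"spin":0}
  ]
}}

```text
time_s: 17.8
tcp_pos: [0.5164, 0.0829, 0.1306]
ee_rot: [[-1.0, 0.003, 0.003], [0.003, 1.0, 0.001], [-0.003, 0.001, -1.0]]
wrist_force: [0.5, 0.5, -4.4]
gripper_width: 0.368
gripper_force: 30.0
```

{"name": "apply_moves", "arguments": {
  "plan": [
    {"grip":0.2,"offset":[0,0,2.5],"spin":0},
    {"grip":0.2,"offset":[0,0,4.5],"spin":0},
    {"grip":0.2,"offset":[0,0,5.5],"spin":0},
    {"grip":0.2,"offset":[0,0,6.3],"spin":0},
    {"grip":0.2,"offset":[0,0,6.6],"spin":0}
  ]
}}

```text
time_s: 18.3
tcp_pos: [0.516, 0.0842, 0.0632]
ee_rot: [[-1.0, 0.0, -0.001], [0.0, 1.0, -0.0], [0.001, -0.0, -1.0]]
wrist_force: [-0.3, -0.7, -3.3]
gripper_width: 0.363
gripper_force: 30.0
```

Then I lower to end contact, open, move up a little and look.

{"name": "apply_moves", "arguments": {
  "plan": [
    {"grip":0.2,"offset":[0,0,0.3],"spin":0},
    {"grip":0.2,"offset":[0,0,0.6],"spin":0},
    {"grip":0.2,"offset":[0,0,0.7],"spin":0},
    {"grip":0.6,"offset":[0,0,0.7],"spin":0},
    {"grip":0.8,"offset":[0,0,0.7],"spin":0}
  ]
}}

```text
time_s: 18.8
tcp_pos: [0.5172, 0.0849, 0.0575]
ee_rot: [[-1.0, -0.0, 0.003], [-0.0, 1.0, 0.001], [-0.003, 0.001, -1.0]]
wrist_force: [-0.5, -0.7, 0.5]
gripper_width: 0.466
gripper_force: 0.0
```

{"name": "apply_moves", "arguments": {
  "plan": [
    {"grip":0.8,"offset":[0,0,0],"spin":0},
    {"grip":0.8,"offset":[0,0,-2],"spin":0},
    {"grip":0.8,"offset":[-1.5,0,-4],"spin":0},
    {"grip":0.8,"offset":[-3.5,0,-4],"spin":0},
    {"grip":0.8,"offset":[-3.5,0,-4],"spin":0}
  ]
}}

```text
time_s: 19.3
tcp_pos: [0.554, 0.0851, 0.098]
ee_rot: [[-1.0, 0.0, 0.005], [0.0, 1.0, 0.002], [-0.005, 0.002, -1.0]]
wrist_force: [0.4, 0.0, -0.6]
gripper_width: 0.79
gripper_force: 0.0
```

```bash
python3 - <<'E'
from look import *
def tf(c,f):
    P=rail_line(c,.515,.085,f,zr=(.02,.07)); P=P[P[:,2]>.035]; return rect(P),np.median(P[:,2]),P[:,0].min(),P[:,0].max(),len(P)
for n,f in(('wrist',fish),('top',back),('scene',back)):
    c=r.capture(n); print(n,tf(c,f)); cv2.imwrite(f'pics/q_{n}.png',c['img'])
print(base(r,20))
s=r.sense();print(s['time_s'],s['tcp_pos'])
E
```

```text
wrist ((array([526.8,  84.6]), array([ 31.1, 246.4]), 89.87), np.float64(0.04051628622728698), np.float64(0.4036353927313331), np.float64(0.6500326692660818), 12964)
top ((array([515.6,  86.8]), array([312.6,  30.8]), 0.22), np.float64(0.042204434618278386), np.float64(0.3592983906936429), np.float64(0.6719407703511426), 637)
scene ((array([515.5,  83.2]), array([ 32.4, 318.7]), 89.78), np.float64(0.04025857078280459), np.float64(0.35620245686209107), np.float64(0.6748297798441699), 470)
(array([ 0.0849,  0.0208, -0.0406, -0.0124, -0.0223,  0.008 ]), array([0.5525, 0.5224, 0.4048, 0.0265, 0.04  , 0.0304]))
20.45 [0.55118624 0.08450229 0.09654337]
```

View pics/q_top.png

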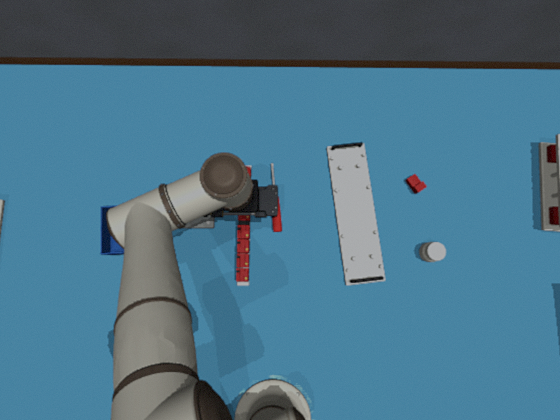

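The top view shows the rail lying straight on the free bench at column 243, clear of the driver (277) and the stand (about 200). Now I regrip at mid +40 mm.

{"name": "apply_moves", "arguments": {
  "plan": [
    {"grip":0.8,"offset":[-0.4,0,1.5],"spin":0},
    {"grip":0.8,"offset":[-0.4,0,3.5],"spin":0},
    {"grip":0.8,"offset":[-0.4,0,5],"spin":0},
    {"grip":0.8,"offset":[-0.4,0,5.8],"spin":0},
    {"grip":0.8,"offset":[-0.4,0,5.8],"spin":0}
  ]
}}

```text
time_s: 20.95
tcp_pos: [0.5544, 0.0841, 0.0367]
ee_rot: [[-1.0, 0.0, -0.003], [0.0, 1.0, -0.001], [0.003, -0.001, -1.0]]
wrist_force: [0.1, -0.2, 0.1]
gripper_width: 0.8
gripper_force: 0.0
```

{"name": "apply_moves", "arguments": {
  "plan": [
    {"grip":0.2,"offset":[0,0,0],"spin":0},
    {"grip":0.2,"offset":[0,0,0],"spin":0},
    {"grip":0.2,"offset":[0,0,0],"spin":0},
    {"grip":0.2,"offset":[0,0,0],"spin":0},
    {"grip":0.2,"offset":[0,0,0],"spin":0}
  ]
}}

```text
time_s: 21.45
tcp_pos: [0.5553, 0.0846, 0.039]
ee_rot: [[-1.0, 0.0, 0.001], [0.0, 1.0, 0.0], [-0.001, 0.0, -1.0]]
wrist_force: [0.2, 0.2, -0.2]
gripper_width: 0.432
gripper_force: 0.0
```

{"name": "apply_moves", "arguments": {
  "plan": [
    {"grip":0.2,"offset":[0,0,0],"spin":0},
    {"grip":0.2,"offset":[0,0,-1],"spin":0},
    {"grip":0.2,"offset":[0,0,-3],"spin":0},
    {"grip":0.2,"offset":[0,0,-6],"spin":0},
    {"grip":0.2,"offset":[0,0,-9.5],"spin":0}
  ]
}}

```text
time_s: 21.95
tcp_pos: [0.5537, 0.0841, 0.1333]
ee_rot: [[-1.0, 0.001, -0.004], [0.001, 1.0, -0.001], [0.004, -0.001, -1.0]]
wrist_force: [1.9, 0.2, -3.4]
gripper_width: 0.362
gripper_force: 30.0
```

{"name": "apply_moves", "arguments": {
  "plan": [
    {"grip":0.2,"offset":[0,0,-2],"spin":0},
    {"grip":0.2,"offset":[0.1,3,-2],"spin":0},
    {"grip":0.2,"offset":[0.2,6,-2],"spin":0},
    {"grip":0.2,"offset":[0.3,9,-2],"spin":0},
    {"grip":0.2,"offset":[0.4,12,-2],"spin":0}
  ]
}}

```text
time_s: 22.45
tcp_pos: [0.5503, 0.2052, 0.1534]
ee_rot: [[-1.0, 0.001, -0.001], [0.001, 1.0, -0.0], [0.001, -0.0, -1.0]]
wrist_force: [0.4, 0.6, -3.7]
gripper_width: 0.363
gripper_force: 30.0
```

{"name": "apply_moves", "arguments": {
  "plan": [
    {"grip":0.2,"offset":[0.1,1.5,0],"spin":0},
    {"grip":0.2,"offset":[0.1,2.5,0],"spin":0},
    {"grip":0.2,"offset":[0.1,2.5,0],"spin":0},
    {"grip":0.2,"offset":[0.1,2.5,0],"spin":0},
    {"grip":0.2,"offset":[0.1,2.5,0],"spin":0}
  ]
}}

```text
time_s: 22.95
tcp_pos: [0.5501, 0.2284, 0.1534]
ee_rot: [[-1.0, 0.001, -0.001], [0.001, 1.0, -0.0], [0.001, -0.0, -1.0]]
wrist_force: [-0.3, -0.2, -2.6]
gripper_width: 0.368
gripper_force: 30.0
```

```bash
python3 - <<'E'
from look import *
for n,f in(('top',back),('scene',back)):
    c=r.capture(n); print(n,topfit(c,f,.23,.51)); 
s=r.sense();print(s['time_s'],s['tcp_pos'],s['moment'],s['wrist_force'])
E
```

```text
top ('slope dz/dx -0.0023', 'z@0.51 0.1568', (array([510.1, 229.3]), array([ 30.4, 315. ]), 89.84), 790, np.float64(0.353), np.float64(0.668))
scene ('slope dz/dx -0.0009', 'z@0.51 0.1553', (array([509.5, 227.7]), array([ 34.4, 318.6]), 89.64), 437, np.float64(0.35), np.float64(0.669))
23.05 [0.55023337 0.22851168 0.15356328] [0.00388999 0.04083263 0.04458068] [-1.0370745  -0.53194191 -4.06141596]
```

{"name": "apply_moves", "arguments": {
  "plan": [
    {"grip":0.2,"offset":[0,0.1,0.8],"spin":0},
    {"grip":0.2,"offset":[0,0.1,1.6],"spin":0},
    {"grip":0.2,"offset":[0,0.1,2.2],"spin":0},
    {"grip":0.2,"offset":[0,0.1,2.5],"spin":0},
    {"grip":0.2,"offset":[0,0.1,2.6],"spin":0}
  ]
}}

```text
time_s: 23.55
tcp_pos: [0.55, 0.2303, 0.1267]
ee_rot: [[-1.0, 0.0, -0.001], [0.0, 1.0, -0.001], [0.001, -0.001, -1.0]]
wrist_force: [0.2, 0.3, -2.6]
gripper_width: 0.367
gripper_force: 30.0
```

{"name": "apply_moves", "arguments": {
  "plan": [
    {"grip":0.2,"offset":[0,0,0.1],"spin":0},
    {"grip":0.2,"offset":[0,0,0.2],"spin":0},
    {"grip":0.2,"offset":[0,0,0.3],"spin":0},
    {"grip":0.2,"offset":[0,0,0.3],"spin":0},
    {"grip":0.2,"offset":[0,0,0.3],"spin":0}
  ]
}}

```text
time_s: 24.05
tcp_pos: [0.5503, 0.2305, 0.1247]
ee_rot: [[-1.0, 0.0, 0.0], [0.0, 1.0, 0.0], [-0.0, 0.0, -1.0]]
wrist_force: [0.2, -0.0, -2.9]
gripper_width: 0.363
gripper_force: 30.0
```

{"name": "apply_moves", "arguments": {
  "plan": [
    {"grip":0.2,"offset":[0,0,0.1],"spin":0},
    {"grip":0.2,"offset":[0,0,0.2],"spin":0},
    {"grip":0.2,"offset":[0,0,0.2],"spin":0},
    {"grip":0.2,"offset":[0,0,0.2],"spin":0},
    {"grip":0.2,"offset":[0,0,0.2],"spin":0}
  ]
}}

```text
time_s: 24.55
tcp_pos: [0.5504, 0.2306, 0.1228]
ee_rot: [[-1.0, 0.0, 0.0], [0.0, 1.0, 0.0], [-0.0, 0.0, -1.0]]
wrist_force: [0.3, -0.4, -1.6]
gripper_width: 0.368
gripper_force: 30.0
```

{"name": "apply_moves", "arguments": {
  "plan": [
    {"grip":0.2,"offset":[0,0,0],"spin":0}
  ]
}}

```text
time_s: 24.65
tcp_pos: [0.5504, 0.2306, 0.1228]
ee_rot: [[-1.0, 0.0, 0.001], [0.0, 1.0, 0.0], [-0.001, 0.0, -1.0]]
wrist_force: [0.0, -1.3, -1.1]
gripper_width: 0.364
gripper_force: 30.0
```

{"name": "apply_moves", "arguments": {
  "plan": [
    {"grip":0.2,"offset":[0,0,0.05],"spin":0},
    {"grip":0.2,"offset":[0,0,0.1],"spin":0},
    {"grip":0.2,"offset":[0,0,0.12],"spin":0},
    {"grip":0.2,"offset":[0,0,0.12],"spin":0},
    {"grip":0.2,"offset":[0,0,0.12],"spin":0}
  ]
}}

```text
time_s: 25.15
tcp_pos: [0.5504, 0.2306, 0.1215]
ee_rot: [[-1.0, 0.0, 0.0], [0.0, 1.0, 0.0], [-0.0, 0.0, -1.0]]
wrist_force: [-0.0, 1.4, -0.4]
gripper_width: 0.367
gripper_force: 30.0
```

{"name": "apply_moves", "arguments": {
  "plan": [
    {"grip":0.42,"offset":[0,0,0],"spin":0},
    {"grip":0.42,"offset":[0,0,0],"spin":0},
    {"grip":0.2,"offset":[0,0,0],"spin":0},
    {"grip":0.2,"offset":[0,0,0],"spin":0}
  ]
}}

```text
time_s: 25.55
tcp_pos: [0.5503, 0.2306, 0.1214]
ee_rot: [[-1.0, 0.0, 0.0], [0.0, 1.0, 0.0], [-0.0, 0.0, -1.0]]
wrist_force: [-0.9, -0.1, 0.0]
gripper_width: 0.368
gripper_force: 30.0
```

```bash
python3 - <<'E'
from look import *
for n,f in(('top',back),('scene',back)):
    c=r.capture(n); print(n,topfit(c,f,.23,.51)); 
s=r.sense();print(s['time_s'],s['tcp_pos'],s['moment'],s['wrist_force'])
E
```

```text
top ('slope dz/dx 0.0330', 'z@0.51 0.1231', (array([508.4, 232.1]), array([314.9,  31.3]), 0.13), 769, np.float64(0.351), np.float64(0.666))
scene ('slope dz/dx 0.0316', 'z@0.51 0.1216', (array([508.9, 229. ]), array([318.5,  33.4]), 0.14), 428, np.float64(0.35), np.float64(0.668))
25.65 [0.55031213 0.23057438 0.12142983] [ 0.03454643 -0.02829986  0.03116731] [0.46961079 0.28312544 0.16554663]
```

A clean release at rail mid x≈0.510 tipped the +x end up by 0.034 rad, so the mid must go about 4 mm further +x, to roughly 0.514. I relevel on the bench, regrip at mid +36 mm and place again.

{"name": "apply_moves", "arguments": {
  "plan": [
    {"grip":0.2,"offset":[0,0,-0.7],"spin":0},
    {"grip":0.2,"offset":[0,0,-2],"spin":0},
    {"grip":0.2,"offset":[0,-2,-3.5],"spin":0},
    {"grip":0.2,"offset":[0,-5,-3.5],"spin":0},
    {"grip":0.2,"offset":[0,-9,-3.5],"spin":0}
  ]
}}

```text
time_s: 26.15
tcp_pos: [0.5504, 0.1401, 0.1579]
ee_rot: [[-1.0, -0.002, 0.002], [-0.002, 1.0, 0.001], [-0.002, 0.001, -1.0]]
wrist_force: [0.6, -0.7, -3.0]
gripper_width: 0.366
gripper_force: 30.0
```

{"name": "apply_moves", "arguments": {
  "plan": [
    {"grip":0.2,"offset":[0,-4,0],"spin":0},
    {"grip":0.2,"offset":[0,-5.6,1.5],"spin":0},
    {"grip":0.2,"offset":[0,-5.6,5],"spin":0},
    {"grip":0.2,"offset":[0,-5.6,8.5],"spin":0},
    {"grip":0.2,"offset":[0,-5.6,10],"spin":0}
  ]
}}

```text
time_s: 26.65
tcp_pos: [0.5481, 0.0826, 0.0543]
ee_rot: [[-1.0, 0.002, -0.005], [0.002, 1.0, -0.002], [0.005, -0.002, -1.0]]
wrist_force: [-0.7, 0.0, -3.3]
gripper_width: 0.364
gripper_force: 30.0
```

{"name": "apply_moves", "arguments": {
  "plan": [
    {"grip":0.2,"offset":[0,0,0.5],"spin":0},
    {"grip":0.2,"offset":[0,0,0.9],"spin":0},
    {"grip":0.2,"offset":[0,0,1],"spin":0},
    {"grip":0.6,"offset":[0,0,1],"spin":0},
    {"grip":0.6,"offset":[0,0,1],"spin":0}
  ]
}}

```text
time_s: 27.15
tcp_pos: [0.5515, 0.085, 0.0481]
ee_rot: [[-1.0, -0.001, 0.003], [-0.001, 1.0, 0.001], [-0.004, 0.001, -1.0]]
wrist_force: [0.4, -0.4, 0.1]
gripper_width: 0.472
gripper_force: 0.0
```

{"name": "apply_moves", "arguments": {
  "plan": [
    {"grip":0.6,"offset":[0,0,0],"spin":0},
    {"grip":0.6,"offset":[0,0,0],"spin":0}
  ]
}}

```text
time_s: 27.35
tcp_pos: [0.5507, 0.0848, 0.0471]
ee_rot: [[-1.0, -0.0, 0.001], [-0.0, 1.0, 0.001], [-0.001, 0.001, -1.0]]
wrist_force: [-0.2, -0.2, -0.4]
gripper_width: 0.579
gripper_force: 0.0
```

```bash
python3 - <<'E'
from look import *
def tf(c,f):
    P=rail_line(c,.515,.085,f,zr=(.02,.07)); P=P[P[:,2]>.035]; return rect(P),np.median(P[:,2]),P[:,0].min(),P[:,0].max(),len(P)
for n,f in(('top',back),('scene',back)):
    c=r.capture(n); print(n,tf(c,f))
s=r.sense();print(s['time_s'],s['tcp_pos'])
E
```

```text
top ((array([510.1,  86.5]), array([312.3,  30.6]), 0.09), np.float64(0.04215414494675618), np.float64(0.35399603099886345), np.float64(0.6662827055038364), 620)
scene ((array([510.6,  83.4]), array([ 33.2, 318.2]), 89.87), np.float64(0.04058671229109645), np.float64(0.3515269166092133), np.float64(0.6697466402937542), 523)
27.45 [0.55038735 0.08463399 0.04674413]
```

{"name": "apply_moves", "arguments": {
  "plan": [
    {"grip":0.6,"offset":[0.4,0,0.4],"spin":0},
    {"grip":0.6,"offset":[0.4,0,0.8],"spin":0},
    {"grip":0.2,"offset":[0.4,0,0.8],"spin":0},
    {"grip":0.2,"offset":[0.4,0,0.8],"spin":0},
    {"grip":0.2,"offset":[0.4,0,0.8],"spin":0}
  ]
}}

```text
time_s: 27.95
tcp_pos: [0.5463, 0.0846, 0.0383]
ee_rot: [[-1.0, 0.0, 0.0], [0.0, 1.0, -0.0], [-0.0, -0.0, -1.0]]
wrist_force: [-0.3, -0.1, 0.9]
gripper_width: 0.413
gripper_force: 0.0
```

{"name": "apply_moves", "arguments": {
  "plan": [
    {"grip":0.2,"offset":[0,0,0],"spin":0},
    {"grip":0.2,"offset":[0,0,-1],"spin":0},
    {"grip":0.2,"offset":[0,0,-3.5],"spin":0},
    {"grip":0.2,"offset":[0,0,-7],"spin":0},
    {"grip":0.2,"offset":[0,0,-10.5],"spin":0}
  ]
}}

```text
time_s: 28.45
tcp_pos: [0.5452, 0.0842, 0.1441]
ee_rot: [[-1.0, 0.001, -0.002], [0.001, 1.0, -0.001], [0.002, -0.001, -1.0]]
wrist_force: [0.1, 0.2, -3.4]
gripper_width: 0.367
gripper_force: 30.0
```

{"name": "apply_moves", "arguments": {
  "plan": [
    {"grip":0.2,"offset":[0,1,-1],"spin":0},
    {"grip":0.2,"offset":[-0.1,4,-1],"spin":0},
    {"grip":0.2,"offset":[-0.2,8,-1],"spin":0},
    {"grip":0.2,"offset":[-0.3,12,-1],"spin":0},
    {"grip":0.2,"offset":[-0.4,14.6,-1],"spin":0}
  ]
}}

```text
time_s: 28.95
tcp_pos: [0.5492, 0.2331, 0.1521]
ee_rot: [[-1.0, -0.001, -0.002], [-0.001, 1.0, -0.0], [0.002, -0.0, -1.0]]
wrist_force: [0.4, -0.3, -4.1]
gripper_width: 0.363
gripper_force: 30.0
```

{"name": "apply_moves", "arguments": {
  "plan": [
    {"grip":0.2,"offset":[0,0,0.5],"spin":0},
    {"grip":0.2,"offset":[0,0,1.2],"spin":0},
    {"grip":0.2,"offset":[0,0,2],"spin":0},
    {"grip":0.2,"offset":[0,0,2.5],"spin":0},
    {"grip":0.2,"offset":[0,0,2.5],"spin":0}
  ]
}}

```text
time_s: 29.45
tcp_pos: [0.5495, 0.2292, 0.1269]
ee_rot: [[-1.0, 0.002, -0.003], [0.002, 1.0, -0.002], [0.003, -0.002, -1.0]]
wrist_force: [-0.3, -0.7, -2.8]
gripper_width: 0.366
gripper_force: 30.0
```

```bash
python3 - <<'E'
from look import *
for n,f in(('top',back),):
    c=r.capture(n); print(n,topfit(c,f,.23,.51)); 
s=r.sense();print(s['time_s'],s['tcp_pos'],s['moment'],s['wrist_force'])
E
```

```text
top ('slope dz/dx -0.0010', 'z@0.51 0.1311', (array([513.2, 229.8]), array([ 30.1, 313.6]), 89.78), 750, np.float64(0.356), np.float64(0.67))
29.5 [0.54999454 0.22954395 0.12771472] [-0.02845417 -0.01402735  0.00499266] [-0.49922511  0.22983381 -3.57816957]
```

{"name": "apply_moves", "arguments": {
  "plan": [
    {"grip":0.2,"offset":[0,0,0.2],"spin":0},
    {"grip":0.2,"offset":[0,0,0.35],"spin":0},
    {"grip":0.2,"offset":[0,0,0.45],"spin":0},
    {"grip":0.2,"offset":[0,0,0.55],"spin":0},
    {"grip":0.2,"offset":[0,0,0.62],"spin":0}
  ]
}}

```text
time_s: 30.0
tcp_pos: [0.5503, 0.2305, 0.1224]
ee_rot: [[-1.0, -0.0, 0.0], [-0.0, 1.0, -0.0], [-0.0, -0.0, -1.0]]
wrist_force: [-0.4, -0.4, -1.3]
gripper_width: 0.363
gripper_force: 30.0
```

{"name": "apply_moves", "arguments": {
  "plan": [
    {"grip":0.2,"offset":[0,0,0],"spin":0},
    {"grip":0.2,"offset":[0,0,0],"spin":0},
    {"grip":0.2,"offset":[0,0,0],"spin":0}
  ]
}}

```text
time_s: 30.3
tcp_pos: [0.5503, 0.2305, 0.1224]
ee_rot: [[-1.0, 0.0, 0.0], [0.0, 1.0, 0.0], [-0.0, 0.0, -1.0]]
wrist_force: [-0.8, -0.5, -0.5]
gripper_width: 0.365
gripper_force: 30.0
```

{"name": "apply_moves", "arguments": {
  "plan": [
    {"grip":0.42,"offset":[0,0,0],"spin":0},
    {"grip":0.42,"offset":[0,0,0],"spin":0},
    {"grip":0.2,"offset":[0,0,0],"spin":0},
    {"grip":0.2,"offset":[0,0,0],"spin":0}
  ]
}}

```text
time_s: 30.7
tcp_pos: [0.5506, 0.2308, 0.1225]
ee_rot: [[-1.0, 0.0, 0.001], [0.0, 1.0, 0.001], [-0.001, 0.001, -1.0]]
wrist_force: [-0.3, -1.5, 0.2]
gripper_width: 0.368
gripper_force: 30.0
```

```bash
python3 - <<'E'
from look import *
for n,f in(('top',back),('scene',back)):
    c=r.capture(n); print(n,topfit(c,f,.23,.51)); 
s=r.sense();print(s['time_s'],s['tcp_pos'],s['moment'],s['wrist_force'])
E
```

```text
top ('slope dz/dx -0.0062', 'z@0.51 0.1244', (array([515. , 231.6]), array([313.1,  30.1]), 0.03), 746, np.float64(0.358), np.float64(0.672))
scene ('slope dz/dx -0.0066', 'z@0.51 0.1230', (array([515.1, 228.5]), array([318.6,  34. ]), 0.06), 441, np.float64(0.356), np.float64(0.674))
30.8 [0.55055666 0.23078185 0.12246341] [ 0.02815392 -0.29205827 -0.02194479] [ 0.32092778  0.02854221 -0.37441164]
```

Only −0.005 rad of change this time: nearly balanced. Next, a longer release pulse.

{"name": "apply_moves", "arguments": {
  "plan": [
    {"grip":0.42,"offset":[0,0,0],"spin":0},
    {"grip":0.42,"offset":[0,0,0],"spin":0},
    {"grip":0.42,"offset":[0,0,0],"spin":0},
    {"grip":0.42,"offset":[0,0,0],"spin":0},
    {"grip":0.2,"offset":[0,0,0],"spin":0}
  ]
}}

```text
time_s: 31.3
tcp_pos: [0.5502, 0.2305, 0.1221]
ee_rot: [[-1.0, 0.0, -0.0], [0.0, 1.0, -0.0], [0.0, -0.0, -1.0]]
wrist_force: [-0.7, 0.6, 0.6]
gripper_width: 0.382
gripper_force: 0.0
```

{"name": "apply_moves", "arguments": {
  "plan": [
    {"grip":0.2,"offset":[0,0,0],"spin":0}
  ]
}}

```text
time_s: 31.4
tcp_pos: [0.5502, 0.2306, 0.1221]
ee_rot: [[-1.0, 0.0, -0.0], [0.0, 1.0, 0.0], [0.0, 0.0, -1.0]]
wrist_force: [-0.2, 0.8, -0.2]
gripper_width: 0.364
gripper_force: 30.0
```

```bash
python3 - <<'E'
from look import *
for n,f in(('top',back),('scene',back)):
    c=r.capture(n); print(n,topfit(c,f,.23,.51)); 
s=r.sense();print(s['time_s'],s['tcp_pos'],s['moment'],s['wrist_force'])
E
```

```text
top ('slope dz/dx -0.0077', 'z@0.51 0.1248', (array([515.3, 231.3]), array([ 30.4, 313.5]), 89.99), 741, np.float64(0.359), np.float64(0.672))
scene ('slope dz/dx -0.0048', 'z@0.51 0.1229', (array([514.5, 228.8]), array([319.7,  34.4]), 0.15), 449, np.float64(0.355), np.float64(0.674))
31.5 [0.55021058 0.23057378 0.12212667] [ 0.01308553  0.0370937  -0.04208812] [-0.69307898  0.79747105 -0.67048969]
```

It stays put when free. I open wide, wait and rise straight up.

{"name": "apply_moves", "arguments": {
  "plan": [
    {"grip":0.42,"offset":[0,0,0],"spin":0},
    {"grip":0.5,"offset":[0,0,0],"spin":0},
    {"grip":0.65,"offset":[0,0,0],"spin":0},
    {"grip":0.7,"offset":[0,0,0],"spin":0},
    {"grip":0.7,"offset":[0,0,0],"spin":0}
  ]
}}

```text
time_s: 32.0
tcp_pos: [0.5502, 0.2305, 0.1221]
ee_rot: [[-1.0, 0.0, -0.0], [0.0, 1.0, 0.0], [0.0, 0.0, -1.0]]
wrist_force: [0.0, -0.8, -0.2]
gripper_width: 0.66
gripper_force: 0.0
```

{"name": "apply_moves", "arguments": {
  "plan": [
    {"grip":0.7,"offset":[0,0,-0.5],"spin":0},
    {"grip":0.7,"offset":[0,0,-2],"spin":0},
    {"grip":0.7,"offset":[0,0,-4],"spin":0},
    {"grip":0.7,"offset":[0,0,-7],"spin":0},
    {"grip":0.7,"offset":[0,0,-10],"spin":0}
  ]
}}

```text
time_s: 32.5
tcp_pos: [0.55, 0.2303, 0.2233]
ee_rot: [[-1.0, 0.0, -0.0], [0.0, 1.0, -0.0], [0.0, -0.0, -1.0]]
wrist_force: [-0.1, 0.3, 0.4]
gripper_width: 0.703
gripper_force: 0.0
```

{"name": "apply_moves", "arguments": {
  "plan": [
    {"grip":0.7,"offset":[0,0,0],"spin":0},
    {"grip":0.7,"offset":[0,0,0],"spin":0},
    {"grip":0.7,"offset":[0,0,0],"spin":0},
    {"grip":0.7,"offset":[0,0,0],"spin":0},
    {"grip":0.7,"offset":[0,0,0],"spin":0}
  ]
}}

```text
time_s: 33.0
tcp_pos: [0.5499, 0.2303, 0.2211]
ee_rot: [[-1.0, 0.0, -0.002], [0.0, 1.0, -0.001], [0.002, -0.001, -1.0]]
wrist_force: [-0.1, 0.4, -0.0]
gripper_width: 0.699
gripper_force: 0.0
```

```bash
python3 - <<'E'
from look import *
for n,f in(('top',back),('scene',back)):
    c=r.capture(n); print(n,topfit(c,f,.23,.51)); 
cv2.imwrite('pics/fin.png',c['img'])
s=r.sense();print(s['time_s'],s['tcp_pos'])
E
```

```text
top ('slope dz/dx -0.0071', 'z@0.51 0.1244', (array([515.3, 232. ]), array([ 31.3, 313.5]), 89.96), 739, np.float64(0.359), np.float64(0.672))
scene ('slope dz/dx -0.0058', 'z@0.51 0.1232', (array([515.4, 229.6]), array([316.5,  34.5]), 0.15), 635, np.float64(0.357), np.float64(0.674))
33.1 [0.5500694  0.23041546 0.22146566]
```

View pics/fin.png

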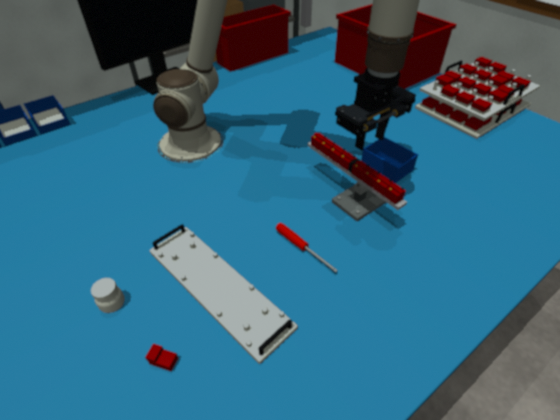

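The view shows the rail level on the edge at about (357,175), the gripper clear above it and the bystanders unmoved.

```bash
python3 -c "
from station import r
print(r.finish_job())"
```

```text
the job is handed in; nothing more can be done
None
```

The rail is balanced on the edge, released and level within about 0.007 rad, and the job was handed in at about 33 s with no verdict returned. In the last picture the bystanders had not moved. I set the rail down twice on clear bench between the driver and the stand to level and regrip it.

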